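# Slide the box to the third gap of the divider rack

## Task

A small lidded box stands at one end of the wooden divider rack, on the ledge behind its low front rail, and a spool of thread stands at the other end. With your fingertips only, slide the box along the front rail, counting gaps from the end where the box stands, until it is in front of the third gap, then push it into that gap, fully home against the back wall. Only push the box, never lift it or let it tip over; do not push it into another gap, and leave the spool where it is.

Things in the scene. Friction and masses are not known exactly. Their poses are not given: they have to be found in the camera images.
- rack: Wooden rack fixed to the counter, 117 x 452 mm, floor 5 mm thick. x: to the back, y: left along it, z: up. Origin: counter height, under the line of divider noses, mid-length. Five dividers 10 mm thick, 30 mm high over the floor, at y = 0, +-68, +-136 mm, from rounded noses at x = 0 to the back wall's face at x = 46: four gaps 58 mm wide. The floor runs on to y = +-226 mm, with no end walls.
- rail (a point): Middle of the low front rail's top, 13 mm above the counter. The rail is 8 mm thick, x = -63 to -55 mm in the rack's frame, and runs the whole length. Between it and the noses (x = -55 to 0) lies the open ledge on which the box slides, 55 mm wide, open at both ends.
- button_box: Loose lidded grey box, 50 x 50 mm, 40 mm high, 0.1 to 0.2 kg, corners rounded 6 mm, plain label frame towards the rail. Origin: centre of its underside; axes nearly as the rack's. Starts on the ledge about 185 mm left (+y) or right (-y) of the rack's middle. Fully home in a gap it touches the back wall and stands 4 mm out, its origin 21 mm behind the noses.
- spool: Loose spool of cream thread, 30 mm in diameter, 45 mm high, upright on the ledge at the end opposite the box, about 185 mm from the rack's middle. Origin: centre of its underside.
- gap_1 (a point): Leftmost (+y) gap of the rack: the place of the box's origin when it is fully home in this gap (on the floor, mid-width, 21 mm behind the noses). Axes as the rack's. Gaps are numbered from the left; counted from the right, the third gap is gap_2.
- gap_2 (a point): Second gap from the left, same kind of point, 68 mm to the right of gap_1.
- gap_3 (a point): Third gap from the left, same kind of point.
- gap_4 (a point): Rightmost (-y) gap, same kind of point.
Mind the look-alikes: they are no part of the job. Leave any orange or red look-alike of the spool alone.

How it is judged (in metres and radians):
On the way:
1. the box stands on the ledge in front of the third gap from its end (((y of spool in the frame of rack below 0 m and y of button_box in the frame of gap_3 between -0.012 and 0.012 m and x of button_box in the frame of rack below -0.015 m) or (y of spool in the frame of rack above 0 m and y of button_box in the frame of gap_2 between -0.012 and 0.012 m and x of button_box in the frame of rack below -0.015 m))), for 0.1 s.
At the end, for the whole second after the job is handed in: The box rests upright on the rack's floor in the third gap counted from the end where it started, within 4 mm of fully home, within 8 mm of the gap's middle and within 0.2 rad of square, at rest; the spool still stands within 15 mm of its start (((y of spool in the frame of rack below 0 m and y of button_box in the frame of gap_3 between -0.008 and 0.008 m and x of button_box in the frame of gap_3 between -0.004 and 0.004 m and z of button_box in the frame of gap_3 between -0.003 and 0.003 m) or (y of spool in the frame of rack above 0 m and y of button_box in the frame of gap_2 between -0.008 and 0.008 m and x of button_box in the frame of gap_2 between -0.004 and 0.004 m and z of button_box in the frame of gap_2 between -0.003 and 0.003 m)) and angle between the x axis of button_box and the x axis of rack, either way round below 0.2 rad and angle between button_box's own z axis and vertical below 0.06 rad and linear speed of button_box below 0.01 m/s and distance of spool from where it was at the start of the episode below 0.015 m and angle between spool's own z axis and vertical below 0.1 rad); the robot touches nothing.
It fails at once if the box is lifted more than 10 mm off the rack's floor (z of button_box in the frame of rack above 0.015 m).
It fails at once if the box is tipped by more than 0.45 rad (angle between button_box's own z axis and vertical above 0.45 rad).
It fails at once if the box goes more than 12 mm into any other gap (x of button_box in the frame of rack above -0.013 m and y of button_box in the frame of rack between -0.136 and 0.136 m and not ((y of spool in the frame of rack below 0 m and y of button_box in the frame of gap_3 between -0.025 and 0.025 m) or (y of spool in the frame of rack above 0 m and y of button_box in the frame of gap_2 between -0.025 and 0.025 m))).
It fails at once if the spool is moved by more than 15 mm or knocked over (distance of spool from where it was at the start of the episode above 0.015 m or angle between spool's own z axis and vertical above 0.3 rad).
It also fails if it takes over 51 s, if anything falls off the work surface, if the arm or the gripper's body presses on something with over 40 N, if the wrist force passes 120 N, or if a joint passes its speed limit or range.

## Robot

A 6-joint arm with a two-finger parallel gripper is mounted at the origin on a cart in front of the work surface, level with it; the furniture and walls round the work are solid. World frame = base frame: x ahead of the robot, y to its left, z up, the work surface at z = 0. Lengths are in mm, angles in rad, forces in N, time in s.
With the tool pointing down it reaches from about 300 to 875 mm from the base axis. Payload 4.2 kg.
Tool frame: the origin (TCP) lies midway between the tips of the shut fingers; the grasp point (between the pads) lies 19 mm behind it; y points along the fingers, x is the direction in which the jaws open and shut, and the axes are right-handed (so a half turn about y gives the same grasp; the last joint's range is limited). The gripper opens to 85 mm and grips with 20 to 120 N. Pads are 22 mm wide; open, the fingers measure 114 mm over their backs; the gripper's body (76 mm by 85 mm) begins 54 mm behind the grasp point. The pads swing forward as they close: fully open they stand 13 mm farther back than shut.
Start: joints at [-1.175, 0.32, 1.565, -0, 1.257, -0.02], TCP at [232.259, -526.02, 231.338] pointing down, gripper open.
Joint ranges: [-3.11, 3.11], [-0.84, 2.01], [0.21, 2.61], [-1.34, 4.49], [0.05, 2.63], [-2.56, 2.56]. Speed limits (rad/s): [2.57, 2.57, 3.14, 3.14, 3.14, 3.14].

## Interface

Orientations are given as [roll, pitch, yaw] about the fixed x, y, z axes, in that order (R = Rz(yaw) Ry(pitch) Rx(roll)).
In Python, from plant import bot, camera, ticket, recognise gives the robot as it stands.
- The arm moves only by the shell command python3 -m inch 'ROWS' [FORCE]. ROWS is JSON, a list that holds one entry, the list of rows, each a list of 5 numbers: the finger opening in m, from 0 to 0.0854, then the shift along the tool's x, y, z in m, then the turn about the tool's y in units of 6 degrees (1.0 is 6 degrees). A call has 1 to 20 rows; each row shifts and turns the commanded pose from where the row before left it, along the tool's axes as they then stand; what a row does not reach is not made up. A row lasts 1/12 s, in which the tool goes at most 41.7 mm and 7.16 degrees, less where a joint would pass 70% of its speed; a pose out of reach is approached as far as the arm can. A call is refused whole if a number of a shift passes 0.0417 or a number of a turn 1, either way. A call with a gripper value outside its range is refused whole. The fingers move at their own pace and stop on an object; FORCE is the grip in N (left out, the last holds). Time passes only in rows, so rows that do not move let the fingers close. It gives the time, the measured TCP pose, the force and the opening at its end, in the units of the state.
- bot.get_state(): the state, without advancing time (a new reading comes with each control period).
- camera(name): name is "scene" or "top" or "wrist"; returns a dict with "pixels" (480x640x3 uint8, red, green, blue), "fx", "fy", "cx", "cy" (pixels), "xyz" and "attitude" of the camera in the world; the wrist camera has in their place "T_tool_cam" (4x4, takes a point from camera to tool coordinates, whose origin is the TCP and whose axes are the tool frame's). Camera axes: x right, y up, looking along -z (the intrinsics and any distortion apply to the point x, -y, -z); pixel columns grow to the right and rows downward; lengths in mm; the calibration is good to about 2 mm. A picture is of the moment at which its call begins: read the wrist's pose just before it. There is no depth.
- ticket.sign_off(): hands the job in, once; it reports no verdict.
Trained networks look in the newest picture that a camera, given by its name, has taken for a name from the list of things; names that differ only in an ending like _2 or _b are one class to them, and where a whole thing is asked for, a point or a joint stands for the part that bears it (a point fixed in the world has none). Each returns a list of dicts, best first, with "conf" (0 to 1); they miss things now and then, are a little off and sometimes report something else, mostly with a low value. They report only what shows in the picture. A call takes as long as a camera call. They do not tell look-alikes from the thing itself.
- recognise(camera, label): "point" ([x, y, z] in mm, in world coordinates, good to about 4 mm: the middle of the surface that is visible of it).
The state is a dict: "time": time; "qpos": joint angles; "qvel": joint speeds; "effort": joint torques, N m; "position": TCP position; "orientation": TCP orientation; "force": force on the tool from outside, world axes, zero at the start; "torque": the same for the moment, N m; "grip_width": finger opening in mm.
Only numpy, scipy, OpenCV 4.12 (cv2) and the standard library are available. Lean on these libraries where they do the work, as an engineer would, in place of code of your own. Each camera call takes 0.05 s, during which the arm holds its last target.

## Working session

There is one attempt and no reset: what is moved stays moved. The work goes in short steps, Python scripts to look and compute and a shell command to move; the robot and the scene stay as the last step left them, time stands still between calls to the robot, and variables do not carry over. Pictures are saved under pics/ and viewed, and the job is handed in when it is done.

```bash
mkdir -p pics; ls
cat > h.py <<'E'
import numpy as np,cv2
from plant import bot,camera,ticket,recognise
def snap(n,f):
    c=camera(n); cv2.imwrite('pics/'+f,c['pixels'][:,:,::-1]); return c
E
python3 - <<'E'
from h import *
for n in ['scene','top']:
    c=snap(n,n+'0.png'); print({k:v for k,v in c.items() if k!='pixels'})
    for l in ['rack','rail','button_box','spool','gap_1']:
        try: print(n,l,[(np.round(d['point']),round(d['conf'],2)) for d in recognise(n,l)][:4])
        except Exception as e: print(l,e)
print(bot.get_state())
E
```

```text
pics
{'fx': 446.2357827159643, 'fy': 446.2357827159643, 'cx': 319.91675644399345, 'cy': 243.76020806654444, 'xyz': array([146.01701635, 421.13483036, 700.57924241]), 'attitude': array([ 0.75290223,  0.0117712 , -2.42098545])}
scene rack [(array([531.,  22.,   7.]), 0.7)]
scene rail [(array([526.,  18.,   7.]), 0.85)]
scene button_box [(array([461., 176.,  42.]), 0.86)]
scene spool [(array([ 551., -288.,   32.]), 0.84), (array([ 528., -187.,   36.]), 0.74), (array([ 495., -280.,   35.]), 0.66)]
scene gap_1 [(array([530.,  21.,   9.]), 0.82)]
{'fx': 465.33805337166353, 'fy': 465.33805337166353, 'cx': 318.48159611421966, 'cy': 240.9958602553771, 'xyz': array([464.37942491, -21.68237673, 875.94988166]), 'attitude': array([ 0.1158657 , -0.02106056, -1.56377983])}
top rack [(array([534., -16.,   7.]), 0.77)]
top rail [(array([533., -10.,   5.]), 0.95), (array([475., 165.,  46.]), 0.38)]
top button_box [(array([475., 166.,  46.]), 0.59)]
top spool [(array([ 492., -286.,   45.]), 0.87), (array([ 527., -194.,   53.]), 0.79), (array([ 554., -297.,   47.]), 0.75), (array([529., -13.,  -1.]), 0.5)]
top gap_1 [(array([530.,  -9.,   6.]), 0.94)]
{'time': 0.6, 'qpos': array([-1.17500232e+00,  3.19601168e-01,  1.56451076e+00,  1.58704551e-05,
        1.25738665e+00, -1.99743463e-02]), 'qvel': array([ 0.00113756,  0.00033797,  0.00100429, -0.00044929, -0.00044299,
        0.00048077]), 'effort': array([-5.21873280e-04, -4.15176415e+01, -2.34323394e+01, -2.83850941e-04,
        2.58288946e-04,  4.74976346e-06]), 'position': array([ 232.26228347, -526.01795437,  231.33308796]), 'orientation': array([-1.57078311e+00, -9.43614774e-05, -1.15503287e+00]), 'force': array([ 0.20028588,  0.21699799, -0.75453019]), 'torque': array([0.09099651, 0.04619207, 0.05297772]), 'grip_width': 85.78283491927745}
```

View pics/top0.png

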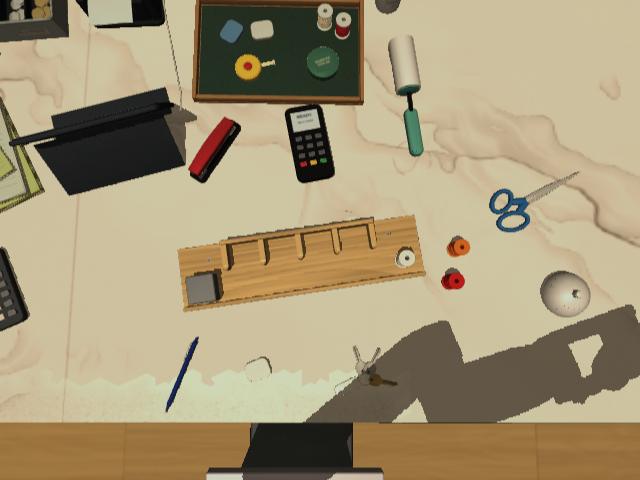

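View pics/scene0.png

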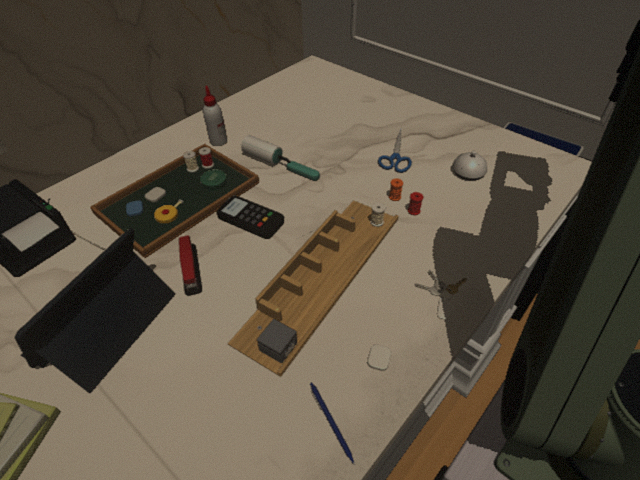

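The top view shows the grey box at (203,289), on the left (+y) end. The cream spool is on the ledge at (405,258); the orange (458,246) and red (453,281) look-alikes stand off the rack. The target is therefore gap_3, the third from the left. Next I'll enlarge the rack to fit its pose.

Run:
```python
import cv2
i=cv2.imread('pics/top0.png')[205:320,170:430]
cv2.imwrite('pics/crop0.png',cv2.resize(i,None,fx=3,fy=3,interpolation=cv2.INTER_CUBIC))
```

```text
(no output)
```

View pics/crop0.png

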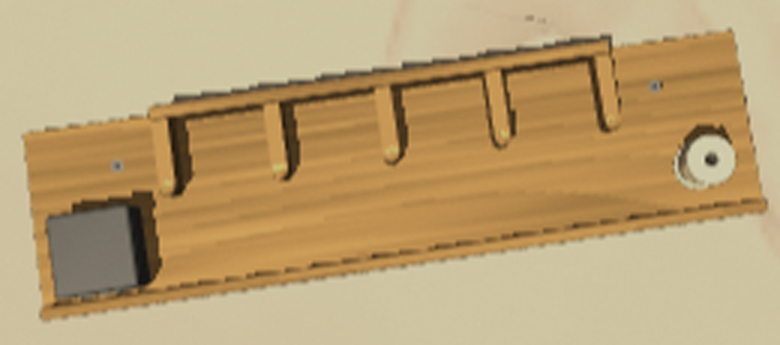

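The enlarged crop confirms this. Nose tops run from (169,193) to (612,130), the box is at about (95,250), and the spool's top is at (712,160).

```bash
cat > fit.py <<'E'
import numpy as np,cv2
from scipy.spatial.transform import Rotation as R
from scipy.optimize import least_squares
K=dict(f=465.33805337166353,cx=318.48159611421966,cy=240.9958602553771)
C=np.array([464.37942491,-21.68237673,875.94988166]);RT=R.from_euler('xyz',[0.1158657,-0.02106056,-1.56377983]).as_matrix()
def proj(P):
    p=(np.asarray(P)-C)@RT; return np.c_[K['cx']+K['f']*p[:,0]/-p[:,2],K['cy']-K['f']*p[:,1]/-p[:,2]]
def back(u,z):
    u=np.atleast_2d(u);d=np.c_[(u[:,0]-K['cx'])/K['f'],-(u[:,1]-K['cy'])/K['f'],-np.ones(len(u))]@RT.T
    return C+d*((z-C[2])/d[:,2])[:,None]
def rw(P,q):
    P=np.asarray(P,float);c,s=np.cos(q[2]),np.sin(q[2]);return np.c_[q[0]+c*P[:,0]-s*P[:,1],q[1]+s*P[:,0]+c*P[:,1],P[:,2]]
def wr(P,q):
    P=np.asarray(P,float)[:,:2]-q[:2];c,s=np.cos(q[2]),np.sin(q[2]);return np.c_[c*P[:,0]+s*P[:,1],-s*P[:,0]+c*P[:,1]]
E
python3 - <<'E'
from fit import *
px=np.array([(24,134),(732,30),(42,318),(766,206),(169,193),(281,178),(392,162),(501,146),(612,130)])/3+[170,205]
M=[(54,226,5),(54,-226,5),(-63,226,5),(-63,-226,5)]+[(0,y,34) for y in (136,68,0,-68,-136)]
r=least_squares(lambda q:(proj(rw(M,q))-px).ravel(),[530,-10,0.1]);q=r.x
print(q,np.round(r.fun.reshape(-1,2),1))
b=np.array([(48,218),(130,206),(140,288),(55,297)])/3+[170,205]
W=back(b,45);print(np.round(W),np.round(wr(W,q)),W.mean(0))
s=back(np.array([[712,160]])/3+[170,205],50);print(s,wr(s,q))
print(np.save('q.npy',q))
for p in [(-28,185,5),(-28,-34,5),(21,-34,5)]: print(rw([p],q))
E
```

```text
[ 5.29997120e+02 -6.71223854e+00  1.56948833e-01] [[-1.  -0.5]
 [ 0.2 -0.6]
 [ 0.4  0.7]
 [-0.4  1.6]
 [-0.4  0.4]
 [-0.2 -0.1]
 [ 0.  -0.4]
 [ 0.7 -0.5]
 [ 0.5 -0.7]]
[[494. 196.  45.]
 [501. 148.  45.]
 [453. 140.  45.]
 [447. 190.  45.]] [[ -4. 206.]
 [ -4. 157.]
 [-53. 157.]
 [-51. 207.]] [473.78504576 168.40930704  45.        ]
[[ 530.96653941 -197.41344325   50.        ]] [[ -28.8501002  -188.50878221]]
None
[[473.42479829 171.63734064   5.        ]]
[[507.65565331 -44.6708852    5.        ]]
[[556.05338421 -37.01192677   5.        ]]
```

```bash
python3 -m inch '[[[0.012,0,0,0,-1],[0.012,0,0,0,-1],[0.012,0,0,0,-1],[0.012,0,0,0,-1],[0.012,0,0,0,-1],[0.012,0,0,0,-1],[0.012,0,0,0,-1],[0.012,0,0,0,-1],[0.012,0,0,0,-1],[0.012,0,0,0,-1],[0.012,0,0,0,-1],[0.012,0,0,0,-1],[0.012,0,0,0,-0.53],[0.012,0,0,0,0]]]' 20
cat > rel.py <<'E'
# usage: rel.py rackx racky z -> shifts along tool axes
import sys;from fit import *;from plant import bot
q=np.load('q.npy');s=bot.get_state();p=s['position'];Rm=R.from_euler('xyz',s['orientation']).as_matrix()
print('rack',wr([p],q)[0].round(1),'z',round(p[2],1),'yaw-rack',round(s['orientation'][2]-q[2],3),'t',s['time'],'F',s['force'].round(1),'w',round(s['grip_width'],1))
if len(sys.argv)>3:
    t=rw([[float(a) for a in sys.argv[1:4]]],q)[0];print('shift',((t-p)@Rm).round(1))
E
python3 rel.py -28 250 120
```

```text
time: 1.77
position: [232.2, -526.0, 231.3]
orientation: [-1.571, -0.0, 0.158]
force: [0.0, -0.7, -0.4]
grip_width: 12.1
rack [-375.3 -466.4] z 231.3 yaw-rack 0.001 t 1.7667 F [ 0.  -0.7 -0.4] w 12.1
shift [348.  111.3 716.1]
```

```bash
python3 -m inch '[[[0.012,0.0174,0.004,0.0358,0],[0.012,0.0174,0.004,0.0358,0],[0.012,0.0174,0.004,0.0358,0],[0.012,0.0174,0.004,0.0358,0],[0.012,0.0174,0.004,0.0358,0],[0.012,0.0174,0.004,0.0358,0],[0.012,0.0174,0.004,0.0358,0],[0.012,0.0174,0.004,0.0358,0],[0.012,0.0174,0.004,0.0358,0],[0.012,0.0174,0.004,0.0358,0],[0.012,0.0174,0.004,0.0358,0],[0.012,0.0174,0.004,0.0358,0],[0.012,0.0174,0.004,0.0358,0],[0.012,0.0174,0.004,0.0358,0],[0.012,0.0174,0.004,0.0358,0],[0.012,0.0174,0.004,0.0358,0],[0.012,0.0174,0.004,0.0358,0],[0.012,0.0174,0.004,0.0358,0],[0.012,0.0174,0.004,0.0358,0],[0.012,0,0,0,0]]]'
python3 rel.py -28 240 20
```

```text
time: 3.43
position: [454.6, 203.5, 154.8]
orientation: [-1.568, -0.003, 0.16]
force: [-0.0, -0.8, -0.3]
grip_width: 12.0
rack [-41.6 219.4] z 154.8 yaw-rack 0.003 t 3.4333 F [-0.  -0.8 -0.3] w 12.0
shift [ 13.3 134.9  20.2]
```

```bash
python3 -m inch '[[[0.012,0.0068,0,0.0105,0],[0.012,0.0067,0,0.0105,0],[0.012,0,0.025,0,0],[0.012,0,0.025,0,0],[0.012,0,0.025,0,0],[0.012,0,0.025,0,0],[0.012,0,0.015,0,0],[0.012,0,0.01,0,0],[0.012,0,0,0,0],[0.012,0,0,0,0]]]'
python3 rel.py -28 240 20
python3 - <<'E'
from h import *
c=snap('top','top1.png')['pixels'][205:320,170:430,::-1]
d=snap('scene','scene1.png')['pixels'][220:400,200:400,::-1]
cv2.imwrite('pics/c1.png',cv2.resize(c,None,fx=3,fy=3));cv2.imwrite('pics/d1.png',cv2.resize(d,None,fx=3,fy=3))
E
```

```text
time: 4.27
position: [462.9, 220.2, 30.6]
orientation: [-1.571, -0.0, 0.156]
force: [-0.2, 0.8, -0.2]
grip_width: 12.0
rack [-30.8 234.6] z 30.6 yaw-rack -0.001 t 4.2667 F [-0.2  0.8 -0.2] w 12.0
shift [ 2.8 10.6  5.4]
```

View pics/c1.png

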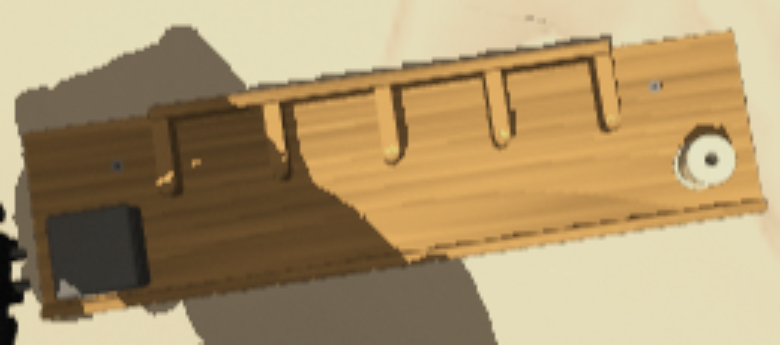

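View pics/d1.png

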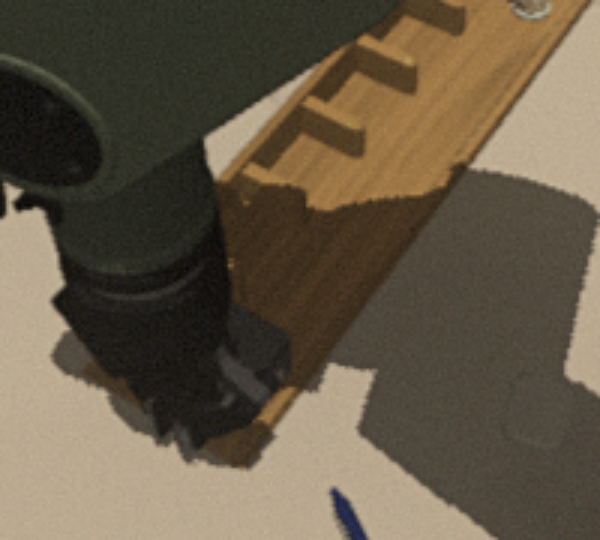

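```bash
python3 -m inch '[[[0.012,0.0028,0.01,0,0],[0.012,0,0,-0.004,0],[0.012,0,0,-0.006,0],[0.012,0,0,-0.006,0],[0.012,0,0,-0.006,0],[0.012,0,0,-0.006,0],[0.012,0,0,-0.006,0],[0.012,0,0,-0.006,0],[0.012,0,0,-0.006,0],[0.012,0,0,-0.006,0],[0.012,0,0,-0.006,0],[0.012,0,0,-0.006,0],[0.012,0,0,-0.006,0]]]'
python3 rel.py -28 30 20
python3 - <<'E'
from h import *
c=snap('top','top2.png')['pixels'][205:320,170:430,::-1]
cv2.imwrite('pics/c2.png',cv2.resize(c,None,fx=3,fy=3))
E
```

```text
time: 5.45
position: [476.3, 151.2, 20.4]
orientation: [-1.571, -0.0, 0.157]
force: [-0.7, 2.2, 0.2]
grip_width: 12.0
rack [-28.4 164.3] z 20.4 yaw-rack 0.0 t 5.45 F [-0.7  2.2  0.2] w 12.0
shift [   0.4    0.4 -134.3]
```

View pics/c2.png

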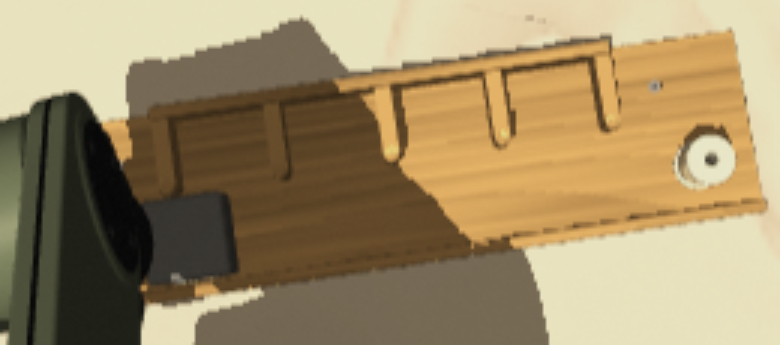

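The box is sliding squarely, its right edge at about (232,235). Force is around 2 N. I'll continue.

```bash
python3 -m inch '[[[0.012,0,0,-0.007,0],[0.012,0,0,-0.007,0],[0.012,0,0,-0.007,0],[0.012,0,0,-0.007,0],[0.012,0,0,-0.007,0],[0.012,0,0,-0.007,0],[0.012,0,0,-0.007,0],[0.012,0,0,-0.007,0],[0.012,0,0,-0.007,0],[0.012,0,0,-0.007,0],[0.012,0,0,-0.007,0],[0.012,0,0,-0.007,0],[0.012,0,0,-0.007,0],[0.012,0,0,-0.007,0],[0.012,0,0,-0.007,0],[0.012,0,0,-0.007,0],[0.012,0,0,-0.007,0],[0.012,0,0,-0.005,0],[0.012,0,0,-0.004,0],[0.012,0,0,0,0]]]'
python3 rel.py -28 30 20
python3 - <<'E'
from h import *
c=snap('top','top3.png')['pixels'][205:320,170:430,::-1]
cv2.imwrite('pics/c3.png',cv2.resize(c,None,fx=3,fy=3))
E
```

```text
time: 7.17
position: [496.3, 24.3, 20.2]
orientation: [-1.571, 0.0, 0.157]
force: [-0.1, 0.1, -0.3]
grip_width: 11.8
rack [-28.5  35.9] z 20.2 yaw-rack -0.0 t 7.1667 F [-0.1  0.1 -0.3] w 11.8
shift [ 0.5  0.2 -5.9]
```

View pics/c3.png

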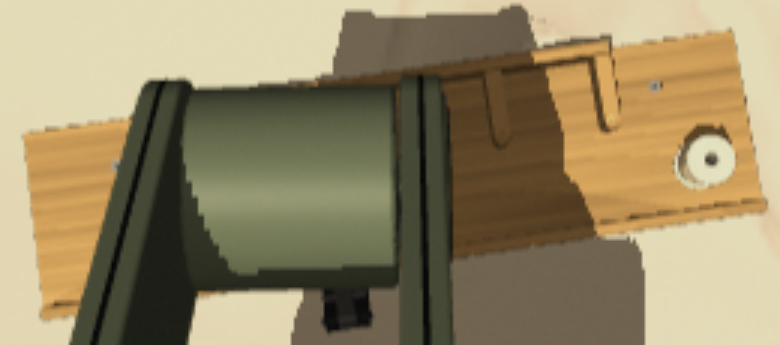

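Run:
```python
from h import *
c=snap('wrist','w3.png'); print(c['T_tool_cam'].round(3),c['fx'],c['cx'],c['cy'])
d=snap('scene','scene3.png')
```

```text
[[ 1.00000e+00 -0.00000e+00  0.00000e+00  1.42000e-01]
 [ 0.00000e+00  2.97000e-01 -9.55000e-01 -1.42975e+02]
 [ 0.00000e+00  9.55000e-01  2.97000e-01  7.57130e+01]
 [ 0.00000e+00  0.00000e+00  0.00000e+00  1.00000e+00]] 392.3725089680506 320.57308759876616 242.5948303888522
```

View pics/w3.png

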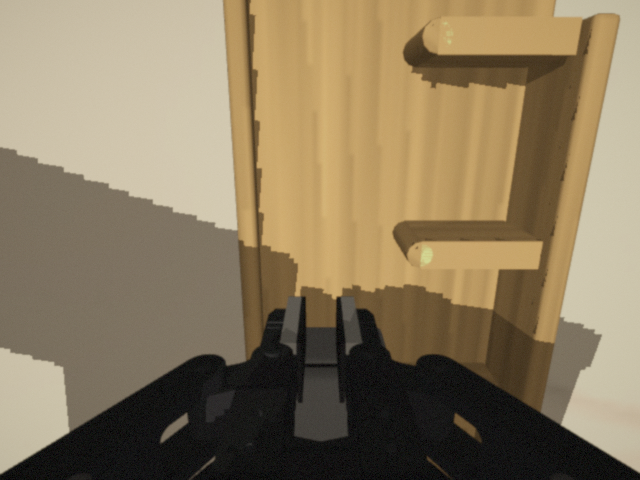

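View pics/scene3.png

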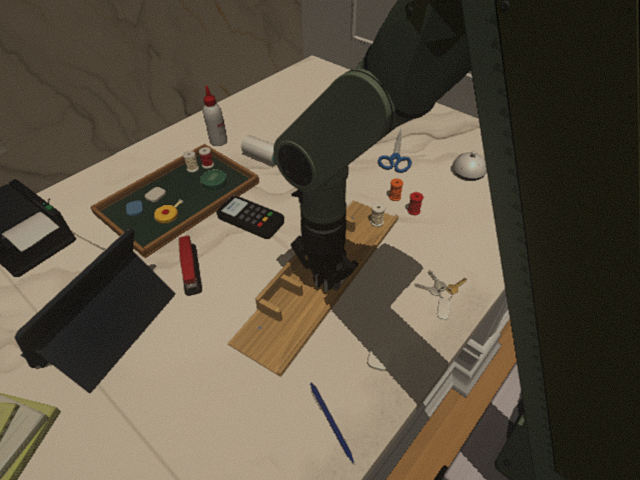

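The wrist view shows the fingers centred between rail and noses, with the box hidden ahead of them. I'll get the finger-to-box offset from picture c2, when TCP y was 164.3.

Run:
```python
from fit import *
q=np.load('q.npy')
W=back(np.array([(227,192),(234,272),(166,196)])/3+[170,205],45);print(wr(W,q).round(1))
```

```text
[[ -4.7  99.4]
 [-52.  101.6]
 [ -1.7 135.4]]
```

```bash
python3 -m inch '[[[0.012,0,0,-0.006,0],[0.012,0,0,-0.006,0],[0.012,0,0,-0.006,0],[0.012,0,0,-0.004,0],[0.012,0,0,-0.003,0],[0.012,0,0,-0.003,0],[0.012,0,0,-0.002,0],[0.012,0,0,-0.001,0],[0.012,0,0,0,0],[0.012,0,0,0,0]]]'
python3 rel.py
python3 -m inch '[[[0.012,0,0,0.01,0],[0.012,0,0,0.02,0],[0.012,0,-0.03,0,0],[0.012,0,-0.04,0,0],[0.012,0,-0.04,0,0],[0.012,-0.04,0,0,0.0],[0.012,-0.04,0,0.04,0.0],[0.012,-0.04,0,0.04,0.0],[0.012,-0.03,0,0.03,0.0],[0.012,0,0,0,0]]]'
python3 rel.py
python3 - <<'E'
from h import *
c=snap('top','top4.png')['pixels'][205:320,170:430,::-1]
cv2.imwrite('pics/c4.png',cv2.resize(c,None,fx=3,fy=3))
E
```

```text
time: 8.15
position: [501.1, -5.5, 20.4]
orientation: [-1.571, -0.0, 0.157]
force: [0.5, 0.2, -0.7]
grip_width: 12.0
rack [-28.3   5.7] z 20.4 yaw-rack 0.0 t 8.15 F [ 0.5  0.2 -0.7] w 12.0
time: 8.98
position: [348.3, 93.6, 129.6]
orientation: [-1.57, 0.006, 0.161]
force: [-0.3, -0.2, 0.2]
grip_width: 11.9
rack [-163.8  127.5] z 129.6 yaw-rack 0.004 t 8.9833 F [-0.3 -0.2  0.2] w 11.9
```

View pics/c4.png

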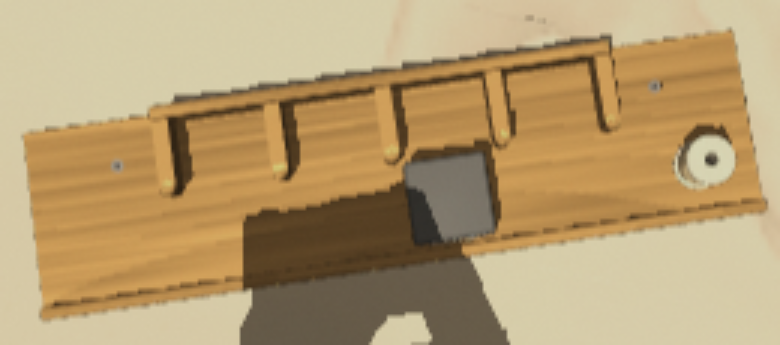

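```bash
python3 - <<'E'
from fit import *
q=np.load('q.npy')
W=back(np.array([(404,165),(484,152),(494,233),(415,244)])/3+[170,205],45);r=wr(W,q);print(r.round(1),r.mean(0))
# noses near gap3
n=wr(back(np.array([(392,162),(501,146)])/3+[170,205],34),q);print(n)
E
python3 rel.py -90 -34 110
```

```text
[[ -4.3  -6.7]
 [ -3.7 -55.1]
 [-52.2 -53.6]
 [-51.7  -6.3]] [-27.97627029 -30.45523682]
[[ -0.62140787   0.14392818]
 [ -0.76082734 -66.54558653]]
rack [-160.1  126.3] z 130.2 yaw-rack 0.005 t 9.0333 F [ 1.6 -0.   0.8] w 12.0
shift [  69.4   20.1 -160.6]
```

Box centre is at rack (-28, -31) and square, so it is in front of gap_3 with the dividers clear by a millimetre or more. Now I turn 90° and go behind the rail.

```bash
python3 -m inch '[[[0.012,0,0,0,1],[0.012,0,0,0,1],[0.012,0,0,0,1],[0.012,0,0,0,1],[0.012,0,0,0,1],[0.012,0,0,0,1],[0.012,0,0,0,1],[0.012,0,0,0,1],[0.012,0,0,0,1],[0.012,0,0,0,1],[0.012,0,0,0,1],[0.012,0,0,0,1],[0.012,0,0,0,1],[0.012,0,0,0,1],[0.012,0,0,0,1],[0.012,0,0,0,0]]]'
python3 rel.py -85 -34 110
```

```text
time: 10.37
position: [356.7, 91.5, 130.4]
orientation: [-1.57, -0.0, -1.416]
force: [0.2, 0.2, -0.3]
grip_width: 12.3
rack [-155.8  124.1] z 130.4 yaw-rack -1.573 t 10.3667 F [ 0.2  0.2 -0.3] w 12.3
shift [158.   20.5  71.1]
```

```bash
python3 -m inch '[[[0.012,0.032,0,0.012,0],[0.012,0.032,0,0.012,0],[0.012,0.032,0,0.012,0],[0.012,0.031,0,0.012,0],[0.012,0.031,0,0.012,0],[0.012,0,0,0,0],[0.012,0,0.03,0,0],[0.012,0,0.03,0,0],[0.012,0,0.025,0,0],[0.012,0,0.015,0,0],[0.012,0,0.005,0,0],[0.012,0,0,0,0]]]'
python3 rel.py -55 -34 22
python3 - <<'E'
from h import *
snap('wrist','w5.png')
E
```

```text
time: 11.37
position: [439.1, -54.9, 24.3]
orientation: [-1.573, 0.001, -1.412]
force: [-0.4, 0.2, -0.7]
grip_width: 12.1
rack [-97.3 -33.4] z 24.3 yaw-rack -1.569 t 11.3667 F [-0.4  0.2 -0.7] w 12.1
shift [ 0.7  2.2 42.3]
```

View pics/w5.png

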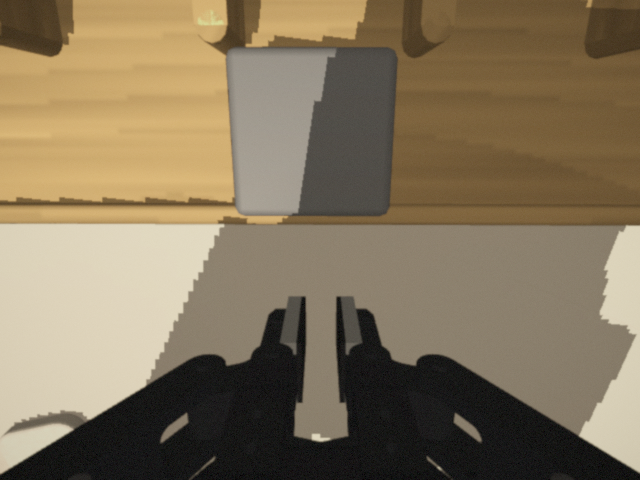

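The wrist view shows the box at columns 229–396 and the nose tips at 212 and 430. It sits about 2.7 mm left of centre but inside the gap. Pushing it in.

```bash
python3 -m inch '[[[0.012,0.0007,0.002,0.01,0],[0.012,0,0,0.01,0],[0.012,0,0,0.006,0],[0.012,0,0,0.004,0],[0.012,0,0,0.004,0],[0.012,0,0,0.004,0],[0.012,0,0,0.004,0],[0.012,0,0,0.004,0],[0.012,0,0,0.004,0],[0.012,0,0,0.004,0],[0.012,0,0,0.004,0],[0.012,0,0,0,0]]]'
python3 rel.py -17 -34 22
python3 - <<'E'
from h import *
snap('wrist','w6.png')
E
```

```text
time: 12.42
position: [498.6, -46.8, 23.4]
orientation: [-1.569, -0.001, -1.414]
force: [0.5, 0.3, 0.4]
grip_width: 11.8
rack [-37.3 -34.7] z 23.4 yaw-rack -1.571 t 12.4167 F [0.5 0.3 0.4] w 11.8
shift [-0.7  1.4 20.3]
```

View pics/w6.png

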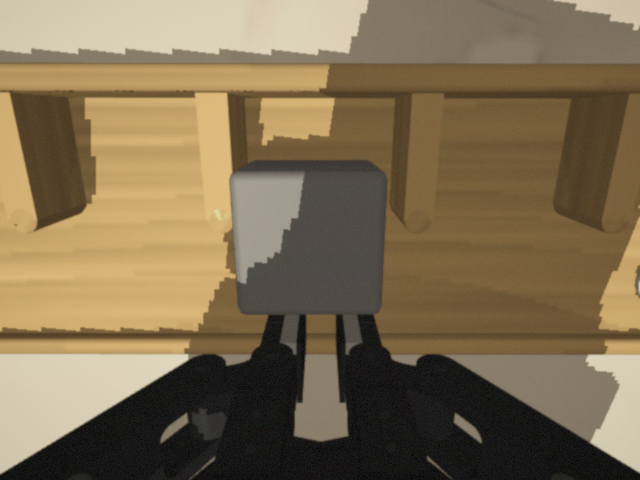

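The box is entering gap_3 squarely, with its top at columns 231–386 between the noses at about 218 and 418. I'll push on in small steps and watch the force.

```bash
python3 -m inch '[[[0.012,0,0,0.004,0],[0.012,0,0,0.004,0],[0.012,0,0,0.003,0],[0.012,0,0,0.003,0],[0.012,0,0,0.002,0],[0.012,0,0,0.002,0],[0.012,0,0,0,0],[0.012,0,0,0,0]]]'
python3 rel.py -17 -34 22
python3 -m inch '[[[0.012,0,0,0.001,0],[0.012,0,0,0.001,0],[0.012,0,0,0,0]]]'
python3 rel.py -16 -34 22
python3 -m inch '[[[0.012,0,0,0.001,0],[0.012,0,0,0,0]]]'
python3 - <<'E'
from h import *
snap('wrist','w7.png')
E
```

```text
time: 13.13
position: [515.3, -44.0, 23.4]
orientation: [-1.57, -0.0, -1.414]
force: [0.0, -0.6, 0.4]
grip_width: 11.9
rack [-20.3 -34.5] z 23.4 yaw-rack -1.571 t 13.1333 F [ 0.  -0.6  0.4] w 11.9
shift [-0.5  1.4  3.3]
time: 13.38
position: [516.4, -43.7, 23.3]
orientation: [-1.572, 0.0, -1.414]
force: [-2.2, -0.2, 2.1]
grip_width: 11.7
rack [-19.2 -34.4] z 23.3 yaw-rack -1.571 t 13.3833 F [-2.2 -0.2  2.1] w 11.7
shift [-0.4  1.3  3.2]
time: 13.55
position: [517.9, -43.5, 23.3]
orientation: [-1.571, -0.0, -1.414]
force: [-0.6, 0.5, 1.4]
grip_width: 12.0
```

View pics/w7.png

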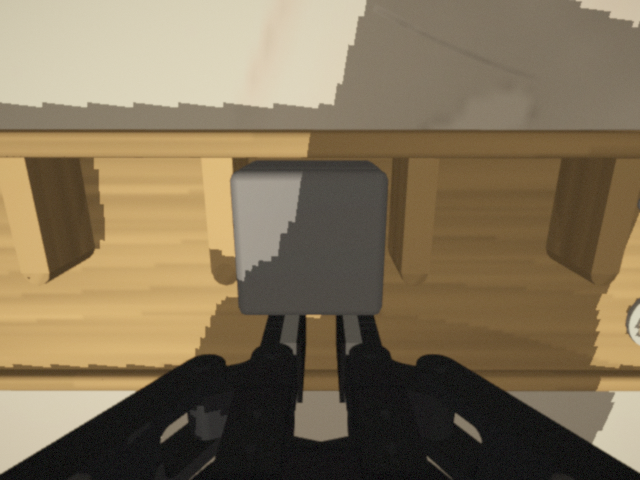

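The box's back (row 162) is nearly at the wall face (row 157). No contact force yet, so I keep creeping.

```bash
for i in 1; do python3 -m inch '[[[0.012,0,0,0.001,0],[0.012,0,0,0,0]]]'; python3 -m inch '[[[0.012,0,0,0.001,0],[0.012,0,0,0,0]]]';python3 -m inch '[[[0.012,0,0,0.001,0],[0.012,0,0,0,0]]]'; done; python3 rel.py
```

```text
time: 13.77
position: [519.0, -43.3, 23.3]
orientation: [-1.57, -0.0, -1.414]
force: [-0.6, 0.4, -0.4]
grip_width: 12.0
time: 13.93
position: [520.1, -43.2, 23.3]
orientation: [-1.57, -0.0, -1.414]
force: [-1.0, 0.1, 0.9]
grip_width: 11.8
time: 14.1
position: [521.1, -43.0, 23.3]
orientation: [-1.57, -0.0, -1.414]
force: [-0.4, -0.3, -0.5]
grip_width: 12.1
rack [-14.4 -34.5] z 23.3 yaw-rack -1.571 t 14.1 F [-0.4 -0.3 -0.5] w 12.1
```

```bash
python3 -m inch '[[[0.012,0,0,0.001,0],[0.012,0,0,0,0]]]'; python3 -m inch '[[[0.012,0,0,0.001,0],[0.012,0,0,0,0]]]'; python3 rel.py
python3 - <<'E'
from h import *
snap('wrist','w8.png')
E
```

```text
time: 14.27
position: [521.4, -42.9, 23.3]
orientation: [-1.572, 0.0, -1.414]
force: [-3.6, -1.2, 2.3]
grip_width: 11.8
time: 14.43
position: [521.4, -42.9, 23.3]
orientation: [-1.574, 0.0, -1.413]
force: [-5.7, -2.0, 4.1]
grip_width: 12.0
rack [-14.2 -34.4] z 23.3 yaw-rack -1.57 t 14.4333 F [-5.7 -2.   4.1] w 12.0
```

View pics/w8.png

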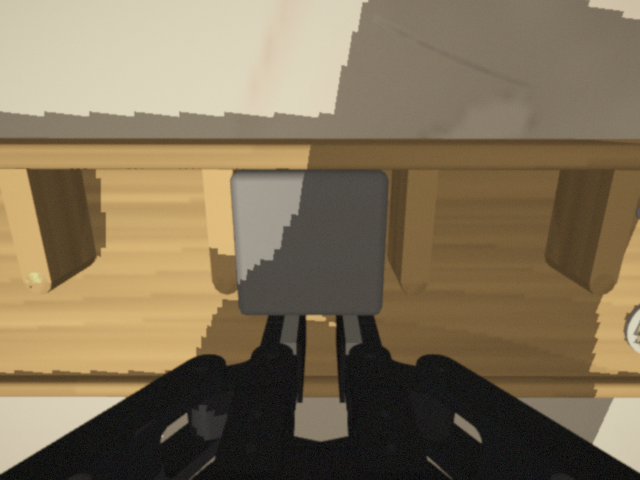

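The TCP has stopped while the force rises, and the box's back edge meets the wall (row 170), so it is home. Backing off.

```bash
python3 -m inch '[[[0.012,0,0,-0.004,0],[0.012,0,0,-0.01,0],[0.012,0,0,-0.02,0],[0.012,0,0,-0.03,0],[0.012,0,-0.03,-0.03,0],[0.012,0,-0.04,-0.03,0],[0.012,0,-0.04,-0.03,0],[0.012,0.02,-0.04,-0.01,0],[0.012,0,0,0,0],[0.012,0,0,0,0],[0.012,0,0,0,0]]]'; python3 rel.py
python3 - <<'E'
from h import *
c=snap('top','top9.png')['pixels'][205:320,170:430,::-1]
cv2.imwrite('pics/c9.png',cv2.resize(c,None,fx=3,fy=3))
E
```

```text
time: 15.4
position: [374.6, -84.5, 155.6]
orientation: [-1.57, -0.0, -1.414]
force: [0.1, 0.3, -0.1]
grip_width: 12.2
rack [-165.7  -52.5] z 155.6 yaw-rack -1.571 t 15.4 F [ 0.1  0.3 -0.1] w 12.2
```

View pics/c9.png

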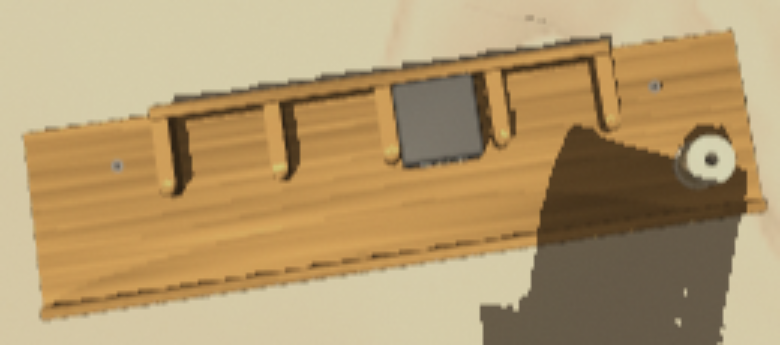

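The top view shows the box square and against the back wall in gap_3, at about (438,120), with its front just proud of the noses. The spool is unmoved at (712,160) and the arm is clear.

```bash
python3 -c "
from plant import ticket;print(ticket.sign_off())"
```

```text
the job is handed in; nothing more can be done
None
```

The box is fully home in gap_3, the third gap from the left (+y) end where it started, and I handed the job in about 15 s into the 51 s. No verdict was reported.

- **Slide:** I pushed the box about 213 mm along the ledge with two slightly open fingertips. It stopped at about rack (-28, -31), roughly 3 mm left of the gap's middle and square.
- **Push in:** I turned the tool 90° and pushed from over the rail until the fingers stopped moving and the force rose to about 6–7 N against the back wall. Then I backed off.
- **Last checks:** The final top view shows the box upright and square against the wall. The spool is at the same pixels as at the start, and the arm is clear with no force on it.
- **Small disagreements:** The box sits about 3 mm left of the gap's middle, within the 8 mm limit. The stop came about 2 mm deeper than I had worked out from the images, which is within the camera calibration error. No check failed.

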